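# Flip a cabinet panel over against the edge of an assembly board

## Robot

A 6-joint arm with a two-finger parallel gripper is mounted at the origin on the work surface. World frame = base frame: x ahead of the robot, y to its left, z up, the work surface at z = 0. Lengths are in m, angles in rad, forces in N, time in s.
With the tool pointing down it reaches from about 0.325 to 0.9 m from the base axis. Payload 3.5 kg.
Tool frame: the origin (TCP) lies at the very end of the fingers, on their centre line; the grasp point (between the pads) lies 19 mm behind it (pinch_z is the distance from the TCP to the grasp point, in m); z points along the fingers, y is the line along which they close (so a half turn about z gives the same grasp; the last joint's range is limited). The gripper opens to 85 mm and grips with 20 to 120 N. Pads are 22 mm wide; open, the fingers measure 114 mm over their backs; the gripper's body (76 mm by 85 mm) begins 54 mm behind the grasp point. The pads swing forward as they close: fully open they stand 13 mm farther back than shut.
Start: joints at [1.24, 0.276, -0.026, 1.268, 0, 1.467], TCP at [0.141, 0.609, 0.21] pointing down, gripper open.
Joint ranges: [-3.12, 3.12], [-0.85, 1.88], [-1.08, 1.24], [-1.95, 2.15], [-1.57, 1.53], [-3.14, 3.14]. Speed limits (rad/s): [2.57, 2.57, 3.14, 3.14, 3.14, 3.14].

## Interface

Orientations are given as a unit quaternion [x, y, z, w].
In Python, from bench import * gives the robot as it stands.
- The arm moves only by the shell command python3 -m handwheel 'ROWS' [FORCE]. ROWS is text: rows parted by semicolons, each of 7 numbers parted by spaces: the opening, from -1 (shut) to 1 (fully open), so that 0 is half open, then the shift along the tool's x, y, z in cm, then the turn, a rotation vector about the tool's x, y, z in rad. In form: claw x y z ax ay az; .... A call has 1 to 8 rows; each row is the pose to reach, as a shift and turn from the pose commanded when the call began, along the tool's axes at that moment; what a row does not reach only later rows make up. A row lasts 1/12 s, in which the tool goes at most 41.7 mm and 7.16 degrees, less where a joint would pass 70% of its speed; a pose out of reach is approached as far as the arm can. A call with a gripper value outside its range is refused whole. The fingers move at their own pace and stop on an object; FORCE is the grip in N (left out, the last holds). Time passes only in rows, so rows that repeat a pose let the fingers close. It gives the time, the measured TCP pose, the force, the opening and the grip force at its end, in the units of the state.
- read_state(): the state, without advancing time (a new reading comes with each control period).
- grab_frame(name): name is "scene" or "top" or "wrist"; returns a dict with "image" (400x640x3 uint8, red, green, blue), "vfov" (degrees; the focal length in pixels is half the picture's height over the tangent of half this angle, whatever the lens; pixels are square), "cx", "cy" (the principal point, pixels), "rvec" (rotation vector, rad) and "tvec" (3), from world to camera coordinates, as OpenCV has them. Camera axes: x right, y down, z forward; pixel columns grow to the right and rows downward; lengths in m; the calibration is good to about 2 mm. A picture is of the moment at which its call begins. There is no depth.
- hand_in(): hands the job in; it is judged then, once.
The state is a dict: "t": time; "joint_pos": joint angles; "qvel": joint speeds; "joint_efforts": joint torques, N m; "ee_pos": TCP position; "eef_rot": TCP orientation; "wrist_force": force on the tool from outside, world axes, zero at the start; "moment": the same for the moment, N m; "opening": finger opening in m; "grip_force": force on a finger pad.
Only numpy, scipy, OpenCV 4.12 (cv2) and the standard library are available. Lean on these libraries where they do the work, as an engineer would, in place of code of your own. Each camera call takes 0.05 s, during which the arm holds its last target. There are 200 camera calls.

## Task

Turn the small drilled wooden panel over onto the plywood assembly board without gripping or lifting it: push it across the bench with your fingertips until its long side butts against the board's front edge, tip it up on that long side by pushing, and push it on over so that it falls onto the board and lies flat on it, drilled face down and white face up. It may overhang the front edge a little. Leave the other things as they are.

Things in the scene. Friction and masses are not known exactly. Their poses are not given: they have to be found in the camera images.
- board: Plywood assembly board screwed to the bench (it cannot move): 170 mm deep, 330 mm wide, 18 mm high. Origin on the bench at the middle of the foot of its front edge, which is the upright 18 mm face looking towards the panel. +x points from that edge into the board (level, the direction in which the panel must be pushed), y runs along the edge, z up. The board spans x 0 to 170 mm, y -165 to +165 mm, z 0 to 18 mm.
- panel: Loose wooden panel, 90 mm (x) by 130 mm (y) by 12 mm thick (z), 80 to 150 g; origin at its centre. It starts flat on the bench, its centre 85 to 145 mm before the board's front edge; the face with four dark screw heads is +z (up), the plain white face -z. Its +x long side faces the board, turned at most 0.3 rad from square. Turned over, its z points down.
- panel_far (a point): Middle of the panel's long side facing the board (45 mm from its centre along +x, at half thickness). As the panel tips up, its drilled face comes to lean on the upper corner of the board's front edge and this side slides back from the edge by up to the 12 mm thickness; past upright the panel topples onto the board.
- panel_near (a point): Middle of the opposite long side, the one to push on (45 mm from the centre along -x, at half thickness). It is square-cut and not slippery: fingertips pressed against it with 5 to 15 N, the far side butting against the board, carry it up by friction when they move up in an arc about the far side.
- glue: Bystander: white glue bottle with a green cap, 48 mm across, 130 mm high, standing near one back corner of the board; origin at the centre of its underside.
- leg: Bystander: steel table leg with a round foot 48 mm across and a wooden plug on top, 113 mm high, standing near the other back corner of the board; origin at the centre of its underside.
- mallet: Bystander: mallet lying on the bench, 260 mm long; origin under its middle, head towards its +x.
- offcut: Bystander: wooden offcut, 50 by 80 by 35 mm high, on the bench; origin at the centre of its underside.
Things that resemble listed ones, but are neither listed nor needed, are in the scene too. Of the things like the panel, leave any that is grey or yellow; of the rest the larger one is meant.

How it is judged:
On the way:
1. the panel is tipped up by more than 50 degrees on its far long side, which stays down at the foot of the board's front edge (angle between panel's own z axis and vertical between 0.87 and 1.75 rad and height (world z) of panel_far below 0.025 m and height (world z) of panel_near above 0.05 m and x of panel_far in the frame of board between -0.03 and 0.015 m), for 0.04 s.
At the end, for the whole second after the job is handed in: The panel lies flat (within 0.1 rad) and still on top of the board, upside down (white face up), with its centre at least 5 mm inside the board's front edge, less than 130 mm from it and within 120 mm of the middle of the board's width (angle between panel's own z axis and vertical above 3.04 rad and z of panel in the frame of board between 0.02 and 0.028 m and x of panel in the frame of board between 0.005 and 0.13 m and y of panel in the frame of board between -0.12 and 0.12 m and linear speed of panel below 0.02 m/s); the robot touches nothing.
It fails at once if the panel is lifted: both its long sides more than 48 mm above the bench at once (height (world z) of each of panel_far, panel_near above 0.048 m).
It fails at once if the panel is pinched: the grasp point between the fingers lies inside the panel (more than 8 mm in from its sides) (z of the grasp point in the frame of panel between -0.006 and 0.006 m and x of the grasp point in the frame of panel between -0.037 and 0.037 m and y of the grasp point in the frame of panel between -0.057 and 0.057 m).
It fails at once if a bystander (glue bottle, leg, mallet, offcut) is moved by more than 25 mm (distance of any of glue, leg, mallet, offcut from where it was at the start of the episode above 0.025 m).
It fails at once if the glue bottle or the leg is knocked over (angle between any of glue, leg's own z axis and vertical above 0.5 rad).
It also fails if it takes over 58 s, if anything falls off the work surface, if the arm or the gripper's body presses on something with over 40 N, if the wrist force passes 120 N, or if a joint passes its speed limit or range.

## Working session

There is one attempt and no reset: what is moved stays moved. The work goes in short steps, Python scripts to look and compute and a shell command to move; the robot and the scene stay as the last step left them, time stands still between calls to the robot, and variables do not carry over. Pictures are saved under pics/ and viewed, at most 10 in all, crops included, and the job is handed in when it is done.

```bash
mkdir -p pics; ls
cat > h.py <<'E'
from bench import *
import numpy as np, cv2
from scipy.spatial.transform import Rotation as R
def cam(n):
    f=grab_frame(n); F=200/np.tan(np.radians(f["vfov"])/2)
    K=np.array([[F,0,f["cx"]],[0,F,f["cy"]],[0,0,1.]])
    return f["image"],K,np.array(f["rvec"],float),np.array(f["tvec"],float)
def ray(px,K,rv,tv,z):
    M=cv2.Rodrigues(rv)[0]; c=-M.T@tv
    p=np.atleast_2d(np.array(px,float)); d=np.c_[p,np.ones(len(p))]@np.linalg.inv(K).T@M
    return c+d*((z-c[2])/d[:,2])[:,None]
def save(im,n): cv2.imwrite("pics/"+n,cv2.cvtColor(im,cv2.COLOR_RGB2BGR))
E
python3 - <<'E'
from h import *
for n in("top","scene"):
    im,K,rv,tv=cam(n); save(im,n+"0.png"); np.savez(n+"0.npz",im=im,K=K,rv=rv,tv=tv); print(n,K[0,0],-cv2.Rodrigues(rv)[0].T@tv)
s=read_state();print(s["t"],s["ee_pos"],s["eef_rot"])
E
```

```text
pics
top 415.0370602643524 [ 0.3886612  -0.02371365  1.29379993]
scene 364.62021140197265 [1.25352619 0.18939509 0.61813881]
0.1 [0.14090676 0.60815175 0.20936656] [ 1.13656690e-01  9.93519565e-01 -9.89956517e-04 -2.23201868e-04]
```

View pics/top0.png

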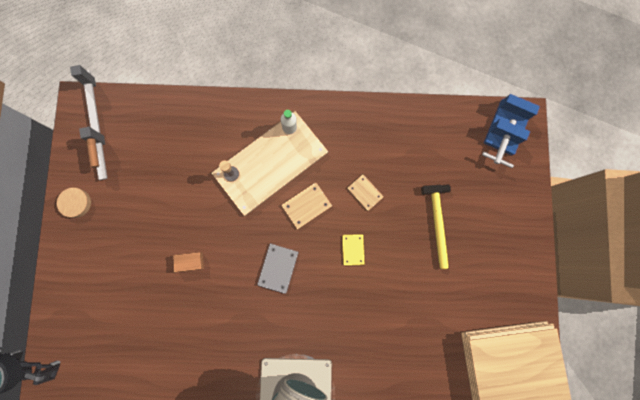

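View pics/scene0.png

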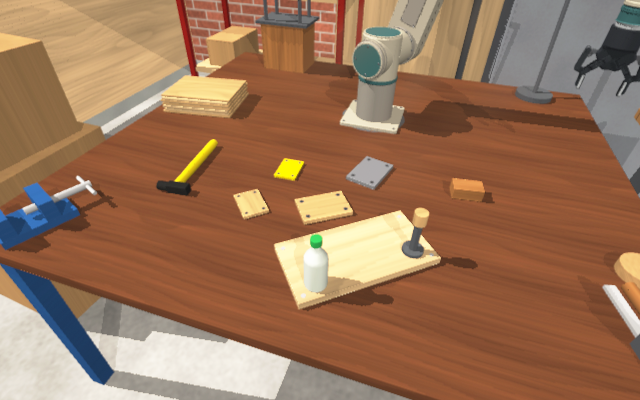

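The top view shows four panel-like things: larger wooden (306,206), smaller wooden (366,192), grey (278,268) and yellow (353,250). I choose the one at (306,206). The board is at (270,163), the glue bottle at (288,122) and the leg at (229,172).

Run:
```python
from h import *
d=np.load("top0.npz"); im,K,rv,tv=[d[k] for k in("im","K","rv","tv")]
hsv=cv2.cvtColor(im,cv2.COLOR_RGB2HSV)
m=((hsv[...,2]>165)&(hsv[...,0]>10)&(hsv[...,0]<32)&(hsv[...,1]>50)&(hsv[...,1]<190)).astype(np.uint8)
m[:100]=0;m[300:]=0
m=cv2.morphologyEx(m,cv2.MORPH_CLOSE,np.ones((3,3)))
for c in cv2.findContours(m,0,2)[0]:
    if cv2.contourArea(c)<300: continue
    (cx,cy),_,_=cv2.minAreaRect(c)
    if not(200<cx<400):continue
    z=.018 if cv2.contourArea(c)>3000 else .012
    w=ray(c[:,0]+0.0,K,rv,tv,z)[:,:2]
    r=cv2.minAreaRect(w.astype(np.float32)*1000); print(np.round([cx,cy]),r,"\n",cv2.boxPoints(r).round(0).tolist())
for n,p,z in(("glue",(288,129),0),("leg",(231,175),0)): print(n,ray(p,K,rv,tv,z))
save(cv2.resize(im[100:240,200:400],None,fx=4,fy=4,interpolation=2),"crop.png")
```

```text
[353. 249.] ((430.38555908203125, -163.31137084960938), (95.28551483154297, 66.25633239746094), 3.584749221801758) 
 [[381.0, -133.0], [385.0, -199.0], [480.0, -193.0], [476.0, -127.0]]
[306. 205.] ((563.252685546875, -15.727882385253906), (92.4441909790039, 132.47703552246094), 35.93619918823242) 
 [[487.0, 11.0], [565.0, -96.0], [640.0, -42.0], [562.0, 65.0]]
[365. 192.] ((610.2872314453125, -198.8168487548828), (97.9128189086914, 68.1644515991211), 43.02855682373047) 
 [[551.0, -207.0], [598.0, -257.0], [669.0, -190.0], [623.0, -140.0]]
[269. 161.] ((699.7354125976562, 106.48731231689453), (183.3207550048828, 333.7425842285156), 39.80254364013672) 
 [[522.0, 176.0], [736.0, -80.0], [877.0, 37.0], [663.0, 293.0]]
glue [[0.81046443 0.05198241 0.        ]]
leg [[0.65311301 0.2262316  0.        ]]
```

View pics/crop.png

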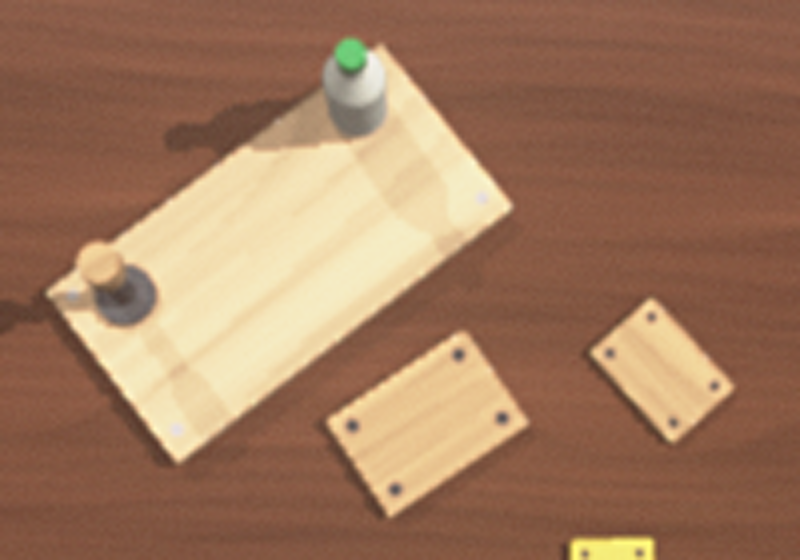

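Run:
```python
from h import *
d=np.load("top0.npz"); im,K,rv,tv=[d[k] for k in("im","K","rv","tv")]
q=lambda p,z:ray(np.array(p)/4-.375+[200,100],K,rv,tv,z)[:,:2]
L,Rr=q([(178,464),(513,207)],.018); print(L,Rr,np.linalg.norm(L-Rr))
o=(L+Rr)/2; y=(L-Rr)/np.linalg.norm(L-Rr); x=np.array([y[1],-y[0]]); print("board",o,x,np.degrees(np.arctan2(x[1],x[0])))
B=np.array([x,y]); np.savez("board.npz",o=o,B=B)
P=q([(328,422),(464,332),(529,425),(389,518)],.012); print("panel in board\n",(P-o)@B.T, (P.mean(0)-o)@B.T)
near=(P[2]+P[3])/2; print("near world",near,(near-o)@B.T)
print("glue,leg",(ray([(288,128),(231,175)],K,rv,tv,0)[:,:2]-o)@B.T)
t=o+B.T@np.array([-.185,((near-o)@B.T)[1]]); print("target",t)
s=read_state(); T=R.from_quat(s["eef_rot"]); 
x3=np.r_[x,0]; G=R.from_matrix(np.c_[-x3,np.cross([0,0,-1],-x3),[0,0,-1]])
print("shift cm",T.inv().apply(np.r_[t,.12]-s["ee_pos"])*100,"turn",(T.inv()*G).as_rotvec())
```

```text
[0.52336703 0.17512645] [ 0.73563349 -0.07786142] 0.33024220269946986
board [0.62950026 0.04863252] [0.76606765 0.64275995] 39.997931042875166
panel in board
 [[-0.04460278  0.05447135]
 [-0.05412314 -0.07292937]
 [-0.14328    -0.06699444]
 [-0.13284887  0.06325701]] [-0.0937137  -0.00554886]
near world [ 0.52493469 -0.04154133] [-0.13806444 -0.00186871]
glue,leg [[ 0.14343236 -0.11580536]
 [ 0.13224254  0.12087558]]
target [ 0.48897888 -0.07170963]
shift cm [-49.26393168 -58.35064915   9.04365267] turn [-0.00177042 -0.0011368  -0.92590103]
```

```bash
A="x"; python3 -m handwheel '0 -24.6 -29.2 0 0 0 -0.46;0 -24.6 -29.2 0 0 0 -0.46;0 -24.6 -29.2 0 0 0 -0.46;0 -24.6 -29.2 0 0 0 -0.46;0 -24.6 -29.2 0 0 0 -0.46;0 -24.6 -29.2 0 0 0 -0.46;0 -24.6 -29.2 0 0 0 -0.46;0 -24.6 -29.2 0 0 0 -0.46' 20
cat > go.py <<'E'
from h import *
import sys
b=np.load("board.npz");o,B=b["o"],b["B"]
def where():
    s=read_state();p=np.array(s["ee_pos"]);T=R.from_quat(s["eef_rot"])
    X=np.r_[B[0],0];Y=np.r_[B[1],0];M=np.array([X,Y,[0,0,1]])
    z=T.as_matrix()[:,2]
    print("t",round(s["t"],2),"tcp in board mm",np.round(np.r_[B@(p[:2]-o),p[2]]*1000,1),"tool x,z in board",np.round(M@T.as_matrix()[:,0],3),np.round(M@z,3),"F board",np.round(M@s["wrist_force"],1),"open",round(s["opening"],4))
    return s,p,T
s,p,T=where()
if len(sys.argv)>1:
    x,y,z,pit=map(float,sys.argv[1:5])  # board mm; pitch deg: tool z tilted forward(+x)
    t=np.r_[o+B.T@np.array([x,y])/1000,z/1000]
    x3=np.r_[B[0],0]; c=np.radians(pit); zz=np.array([0,0,-1])*np.cos(c)+x3*np.sin(c); yy=-np.r_[B[1],0]
    yy=np.cross([0,0,-1],-x3)
    G=R.from_matrix(np.c_[np.cross(yy,zz),yy,zz])
    print("shift cm",np.round(T.inv().apply(t-p)*100,2),"turn",np.round((T.inv()*G).as_rotvec(),3))
E
python3 go.py -185 -3 120 0
```

```text
t: 0.77
ee_pos: [0.2925, 0.3107, 0.2101]
eef_rot: [-0.116, 0.993, -0.0, -0.0]
wrist_force: [0.1, 0.2, -0.1]
opening: 0.0422
grip_force: 0.0
t 0.77 tcp in board mm [-89.8 417.4 210.1] tool x,z in board [-0.894  0.449  0.   ] [-0. -0. -1.] F board [ 0.2  0.1 -0.1] open 0.0422
shift cm [-10.35 -41.84   9.01] turn [-0.    -0.    -0.465]
```

```bash
python3 -m handwheel '0 -10.4 -41.8 4 0 0 -0.465;0 -10.4 -41.8 4 0 0 -0.465;0 -10.4 -41.8 4 0 0 -0.465;0 -10.4 -41.8 4 0 0 -0.465;0 -10.4 -41.8 4 0 0 -0.465;0 -10.4 -41.8 4 0 0 -0.465;0 -10.4 -41.8 4 0 0 -0.465;0 -10.4 -41.8 4 0 0 -0.465' >/dev/null; python3 go.py -185 -3 120 0
```

```text
t 1.43 tcp in board mm [-155.3  124.2  182.2] tool x,z in board [-1.     0.001 -0.   ] [ 0.  0. -1.] F board [ 1.9 -0.3  0.8] open 0.0428
shift cm [  2.95 -12.72   6.22] turn [ 0.     0.    -0.001]
```

```bash
python3 -m handwheel '0 3 -12.5 0 0 0 0;0 3 -12.5 0 0 0 0;0 3 -12.5 0 0 0 0;0 3 -12.5 0 0 0 0;0 3 -12.5 6 0 0 0;0 3 -12.5 6 0 0 0;0 3 -12.5 6 0 0 0' >/dev/null; python3 go.py -185 -3 30 0
python3 - <<'E'
from h import *
im,K,rv,tv=cam("wrist"); save(im,"wrist1.png"); print(tv)
E
```

```text
t 2.02 tcp in board mm [-187.1    4.6  117.7] tool x,z in board [-1.     0.002  0.006] [-0.006  0.009 -1.   ] F board [-1.1  1.7 -0.3] open 0.0429
shift cm [-0.27 -0.84  8.76] turn [ 0.009 -0.006 -0.002]
[ 0.36086378 -0.32452166  0.20537051]
```

View pics/wrist1.png

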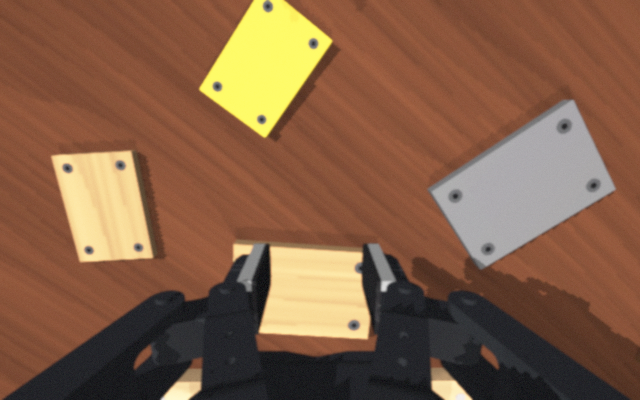

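The wrist view shows the panel centred between the fingers, with its near side at row ~245 (cols 233 to 365). The grey panel's nearest corner is at (428,190) and the yellow's at (265,137).

```bash
python3 go.py -180 -3 20 0
python3 - <<'E'
from h import *
b=np.load("board.npz");o,B=b["o"],b["B"]
im,K,rv,tv=cam("wrist")
print((ray([(233,243),(365,248),(428,190),(481,268),(265,137)],K,rv,tv,.012)[:,:2]-o)@B.T*1000)
E
```

```text
t 2.07 tcp in board mm [-186.     3.4  120. ] tool x,z in board [-1.     0.001  0.004] [-0.004  0.006 -1.   ] F board [ 0.6 -0.1 -0.9] open 0.0427
shift cm [-0.64 -0.7   9.99] turn [ 0.006 -0.004 -0.001]
[[-140.99783887  -69.29311469]
 [-135.87213852   48.59727142]
 [-189.2828646   100.28732414]
 [-115.80262884  155.63052011]
 [-233.91560758  -36.89794763]]
```

```bash
python3 -m handwheel '0 -0.8 -0.8 4 0 0 0;0 -0.8 -0.8 8 0 0 0;0 -0.8 -0.8 10.5 0 0 0;0 -0.8 -0.8 10.5 0 0 0;0 -0.8 -0.8 10.5 0 0 0' |head -0; python3 go.py -178 -5 3 0
```

```text
t 2.53 tcp in board mm [-176.1   -6.9   18.1] tool x,z in board [-1.     0.     0.001] [-0.001  0.001 -1.   ] F board [-0.1  0.4  0.3] open 0.0426
shift cm [0.19 0.19 1.51] turn [ 0.001 -0.001 -0.   ]Exception ignored on flushing sys.stdout:
BrokenPipeError: [Errno 32] Broken pipe
```

Run:
```python
from h import *
im,K,rv,tv=cam("scene"); save(cv2.resize(im[120:280,240:440],None,fx=4,fy=3.7),"s2.png")
```

```text
(no output)
```

View pics/s2.png

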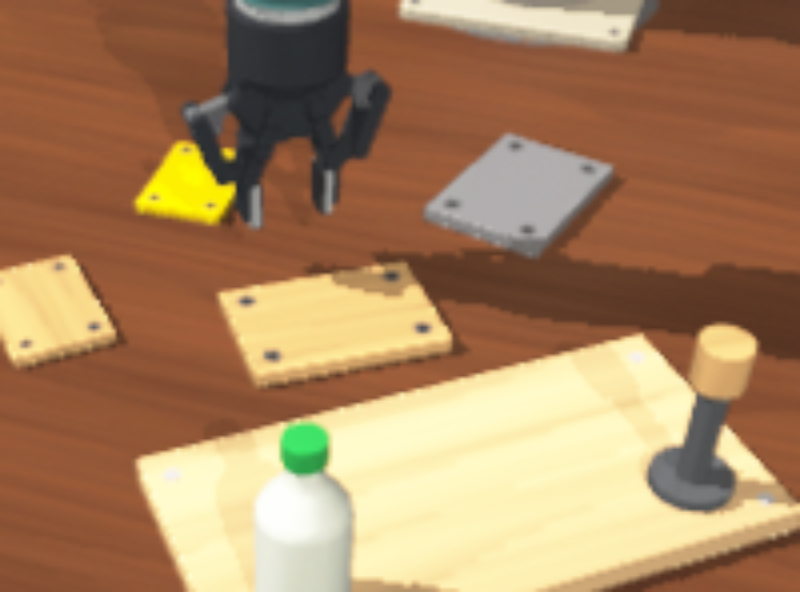

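The scene crop shows the fingers clear, behind the panel and between the yellow and grey plates. Next I lower them to find the bench contact.

```bash
for i in 1; do python3 -m handwheel '0 0 0 0.8 0 0 0;0 0 0 1.4 0 0 0;0 0 0 1.6 0 0 0;0 0 0 1.6 0 0 0;0 0 0 1.6 0 0 0'; done; python3 go.py -178 -5 0 0
```

```text
t: 3.0
ee_pos: [0.4993, -0.0703, 0.0018]
eef_rot: [-0.342, 0.94, -0.0, 0.0]
wrist_force: [-0.2, 0.3, 0.6]
opening: 0.0426
grip_force: 0.0
t 3.0 tcp in board mm [-176.2   -7.4    1.8] tool x,z in board [-1.     0.001 -0.   ] [ 0. -0. -1.] F board [0.1 0.4 0.6] open 0.0426
shift cm [0.18 0.24 0.18] turn [-0.     0.    -0.001]
```

```bash
python3 -m handwheel '0 0 0 0.2 0 0 0;0 0 0 0.4 0 0 0;0 0 0 0.4 0 0 0'; python3 -m handwheel '0 0 0 0.2 0 0 0;0 0 0 0.3 0 0 0;0 0 0 0.3 0 0 0'|sed -n 2,4p;  python3 go.py
```

```text
t: 3.25
ee_pos: [0.4989, -0.0702, -0.0028]
eef_rot: [-0.342, 0.94, 0.0, -0.0]
wrist_force: [-0.4, -1.0, 0.1]
opening: 0.0428
grip_force: 0.0
ee_pos: [0.4989, -0.0702, -0.0058]
eef_rot: [-0.342, 0.94, 0.0, -0.0]
wrist_force: [0.2, -0.5, -0.3]
t 3.5 tcp in board mm [-176.4   -7.    -5.8] tool x,z in board [-1.     0.001  0.   ] [-0.  0. -1.] F board [-0.2 -0.5 -0.3] open 0.0426
```

```bash
python3 -m handwheel '0 0 0 0.1 0 0 0;0 0 0 0.15 0 0 0;0 0 0 0.15 0 0 0'|sed -n 2,4p;  python3 go.py
```

```text
ee_pos: [0.4991, -0.0702, -0.0071]
eef_rot: [-0.342, 0.94, 0.0, -0.0]
wrist_force: [0.0, 1.0, -0.7]
t 3.75 tcp in board mm [-176.3   -7.2   -7.1] tool x,z in board [-1.     0.001  0.   ] [-0.  0. -1.] F board [ 0.7  0.8 -0.7] open 0.0429
```

```bash
python3 -m handwheel '0 0 0 0.1 0 0 0;0 0 0 0.15 0 0 0;0 0 0 0.15 0 0 0'|sed -n 2,4p
```

```text
ee_pos: [0.4991, -0.0702, -0.0086]
eef_rot: [-0.342, 0.94, 0.0, -0.0]
wrist_force: [0.0, -0.3, -0.5]
```

```bash
python3 -m handwheel '0 0 0 0.1 0 0 0;0 0 0 0.1 0 0 0;0 0 0 0.1 0 0 0'|sed -n 2,4p
python3 -m handwheel '0 0 0 0.1 0 0 0;0 0 0 0.1 0 0 0;0 0 0 0.1 0 0 0'|sed -n 2,4p
```

```text
ee_pos: [0.4991, -0.0702, -0.0095]
eef_rot: [-0.342, 0.94, 0.0, -0.0]
wrist_force: [-0.9, 0.8, -0.2]
ee_pos: [0.4991, -0.0702, -0.0105]
eef_rot: [-0.342, 0.94, 0.0, -0.0]
wrist_force: [0.6, 0.4, 0.4]
```

```bash
python3 -m handwheel '0 0 0 0.1 0 0 0;0 0 0 0.1 0 0 0;0 0 0 0.1 0 0 0'|sed -n 2,4p
python3 - <<'E'
from h import *
im,K,rv,tv=cam("scene"); save(cv2.resize(im[150:230,270:370],None,fx=8,fy=7.4,interpolation=2),"s3.png")
E
```

```text
ee_pos: [0.499, -0.0702, -0.0116]
eef_rot: [-0.342, 0.94, 0.0, -0.0]
wrist_force: [0.3, 0.2, 0.3]
```

View pics/s3.png

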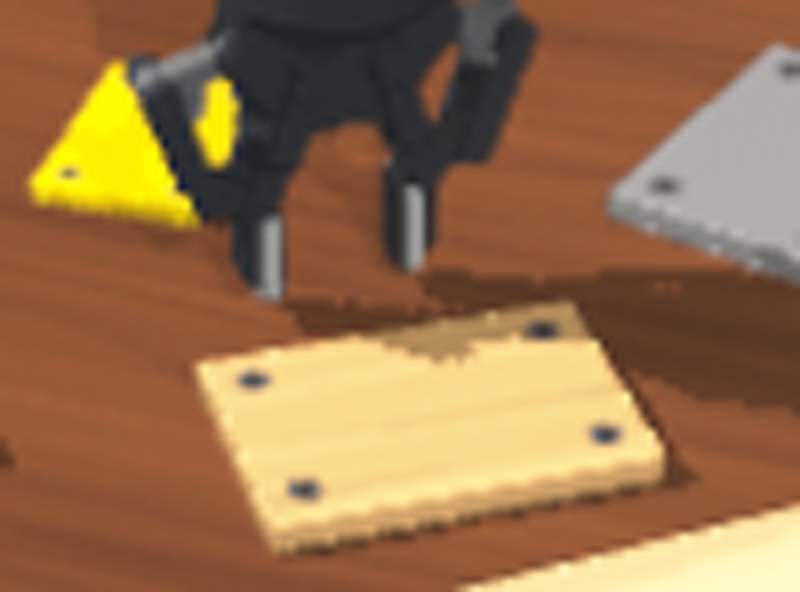

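Run:
```python
from h import *
b=np.load("board.npz");o,B=b["o"],b["B"]
d=np.load("scene0.npz");K,rv,tv=d["K"],d["rv"],d["tv"]
for p in((270,297),(412,269)):
    px=(270+p[0]/8,150+p[1]/7.4)
    for z in(0,.003,.006,.01): 
        w=ray([px],K,rv,tv,z)[0]; print(p,z,B@(w[:2]-o)*1000)
```

```text
(270, 297) 0 [-181.77120937  -29.50080852]
(270, 297) 0.003 [-178.1298242   -30.78093077]
(270, 297) 0.006 [-174.48843903  -32.06105303]
(270, 297) 0.01 [-169.63325881  -33.76788271]
(412, 269) 0 [-180.46541376   22.82400375]
(412, 269) 0.003 [-176.83036598   21.28993459]
(412, 269) 0.006 [-173.1953182    19.75586542]
(412, 269) 0.01 [-168.34858783   17.71043987]
```

```bash
for i in 1 2; do python3 -m handwheel '0 0 0 0.1 0 0 0;0 0 0 0.1 0 0 0;0 0 0 0.1 0 0 0'|sed -n '2p;4p'; done
```

```text
ee_pos: [0.499, -0.0702, -0.0126]
wrist_force: [0.7, -1.2, -0.4]
ee_pos: [0.4991, -0.0702, -0.0135]
wrist_force: [-0.3, -0.1, -0.2]
```

```bash
for i in 1 2; do python3 -m handwheel '0 0 0 0.1 0 0 0;0 0 0 0.1 0 0 0;0 0 0 0.1 0 0 0'|sed -n '2p;4p'; done
```

```text
ee_pos: [0.499, -0.0702, -0.0146]
wrist_force: [-0.0, 0.4, 0.0]
ee_pos: [0.4991, -0.0702, -0.0155]
wrist_force: [0.2, -0.4, 0.0]
```

```bash
python3 - <<'E'
from h import *
im,K,rv,tv=cam("scene"); save(cv2.resize(im[150:230,270:370],None,fx=8,fy=7.4,interpolation=2),"s4.png")
E
python3 go.py
```

```text
t 5.85 tcp in board mm [-176.3   -7.2  -15.5] tool x,z in board [-1.     0.001  0.   ] [-0.  0. -1.] F board [-1.2 -0.4 -0.4] open 0.0427
```

View pics/s4.png

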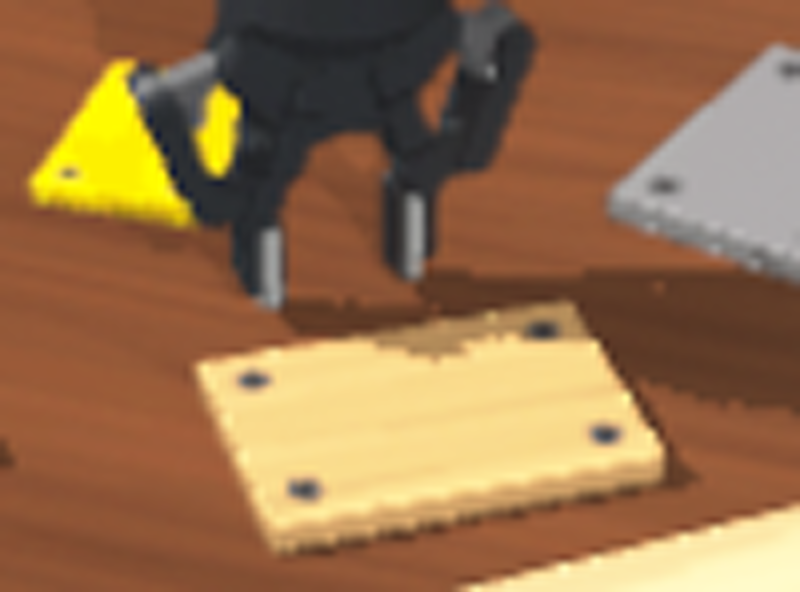

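The tips still moved 4 mm and are not at the bench, so I keep probing down.

```bash
for i in 1 2 3; do python3 -m handwheel '0 0 0 0.1 0 0 0;0 0 0 0.1 0 0 0;0 0 0 0.1 0 0 0'|sed -n '2p;4p'; done
```

```text
ee_pos: [0.4991, -0.0702, -0.0165]
wrist_force: [-0.3, -0.0, -0.2]
ee_pos: [0.499, -0.0702, -0.0175]
wrist_force: [0.8, -0.1, -0.0]
ee_pos: [0.499, -0.0702, -0.0186]
wrist_force: [-0.6, -0.0, -0.3]
```

```bash
for i in 1 2 3; do python3 -m handwheel '0 0 0 0.1 0 0 0;0 0 0 0.1 0 0 0;0 0 0 0.1 0 0 0'|sed -n '2p;4p'; done
```

```text
ee_pos: [0.4991, -0.0702, -0.0196]
wrist_force: [-0.4, 0.5, -0.0]
ee_pos: [0.499, -0.0702, -0.0205]
wrist_force: [-0.6, -1.0, 0.3]
ee_pos: [0.499, -0.0702, -0.0215]
wrist_force: [-0.3, -0.4, 0.3]
```

Run:
```python
from h import *
b=np.load("board.npz");o,B=b["o"],b["B"]
im,K,rv,tv=cam("scene"); print(im[184:198,302:306].sum(2)//3); print(im[180:194,320:324].sum(2)//3)
for px in((303.75,192),(303.75,194),(321.5,189),(321.5,191)):
    for z in (0,.005): print(px,z,B@(ray([px],K,rv,tv,z)[0][:2]-o)*1000)
d=np.load("scene0.npz"); q=lambda p:p  # check board top corners in scene view vs top-view estimate
X=np.c_[(o+np.array([[0,.165],[0,-.165]])@B),[.018,.018]]; print(cv2.projectPoints(X,rv,tv,K,None)[0][:,0])
```

```text
[[ 80 144 149  80]
 [ 81 144 149  80]
 [ 80 144 149  79]
 [ 79 144 148  79]
 [ 76 136 151  95]
 [ 70 126 153 104]
 [ 67 123 153  99]
 [ 86 129 153  96]
 [113 136 152  84]
 [106 111 108  67]
 [ 96  95  84  80]
 [ 98  97  96  94]
 [ 98  97  98 102]
 [151 184 201 185]]
[[ 75 142 147  54]
 [ 74 142 147  53]
 [ 75 142 147  53]
 [ 75 142 147  57]
 [ 75 142 147  56]
 [ 75 138 132  59]
 [ 78 134 121  59]
 [ 79 135 124  61]
 [ 89 152 130  64]
 [ 71 112  97  63]
 [ 77  76  61  61]
 [ 74  71  61  60]
 [ 64  64  64  63]
 [ 71  84  77  90]]
(303.75, 192) 0 [-173.93874209  -32.33403373]
(303.75, 192) 0.005 [-167.93312205  -34.44465344]
(303.75, 194) 0 [-165.65043965  -35.33214743]
(303.75, 194) 0.005 [-159.71186202  -37.41851601]
(321.5, 189) 0 [-169.21989401   18.26574718]
(321.5, 189) 0.005 [-163.25244378   15.74583606]
(321.5, 191) 0 [-160.86585345   14.87952217]
(321.5, 191) 0.005 [-154.96597737   12.38700154]
[[400.45237389 209.09721092]
 [274.55793107 243.1180673 ]]
```

```bash
python3 -m handwheel '0 -0.8 0 0.1 0 0 0;0 -1.6 0 0.1 0 0 0;0 -2.4 0 0.1 0 0 0;0 -3.1 0 0.1 0 0 0;0 -3.8 0 0.1 0 0 0;0 -4.5 0 0.1 0 0 0;0 -5.2 0 0.1 0 0 0;0 -5.9 0 0.1 0 0 0'|sed -n '2p;4p'; python3 go.py
```

```text
ee_pos: [0.5446, -0.0319, -0.0225]
wrist_force: [-1.8, -1.6, 1.7]
t 8.07 tcp in board mm [-116.8   -7.2  -22.5] tool x,z in board [-1.     0.001  0.001] [-0.001  0.    -1.   ] F board [-2.4 -0.   1.7] open 0.0425
```

```bash
python3 -m handwheel '0 -0.4 0 0 0 0 0;0 -0.7 0 0 0 0 0;0 -1.0 0 0 0 0 0;0 -1.3 0 0 0 0 0;0 -1.3 0 0 0 0 0'|sed -n '4p'; python3 go.py;python3 -m handwheel '0 -0.1 0 0 0 0 0;0 -0.2 0 0 0 0 0;0 -0.2 0 0 0 0 0'|sed -n '4p'; python3 go.py
```

```text
wrist_force: [-1.0, 0.4, 0.1]
t 8.48 tcp in board mm [-103.5   -7.4  -22.5] tool x,z in board [-1.     0.001 -0.001] [ 0.001  0.    -1.   ] F board [-0.5  0.9  0.1] open 0.0429
wrist_force: [-0.0, -1.2, 1.7]
t 8.73 tcp in board mm [-102.2   -7.3  -22.5] tool x,z in board [-1.     0.001 -0.   ] [ 0.  0. -1.] F board [-0.8 -0.9  1.7] open 0.0427
```

```bash
for i in 1 2 ; do python3 -m handwheel '0 -0.1 0 0 0 0 0;0 -0.2 0 0 0 0 0;0 -0.2 0 0 0 0 0'>/dev/null; python3 go.py; done
python3 - <<'E'
from h import *
b=np.load("board.npz");o,B=b["o"],b["B"]
im,K,rv,tv=cam("scene"); save(cv2.resize(im[140:260,270:420],None,fx=5.3,fy=5,interpolation=2),"s5.png")
E
```

```text
t 8.98 tcp in board mm [-100.    -7.3  -22.5] tool x,z in board [-1.     0.001 -0.001] [ 0.001  0.    -1.   ] F board [-0.3  0.7  0.2] open 0.0429
t 9.23 tcp in board mm [-100.    -7.2  -22.5] tool x,z in board [-1.     0.002  0.004] [-0.004 -0.    -1.   ] F board [-5.6 -0.3  3.6] open 0.0428
```

View pics/s5.png

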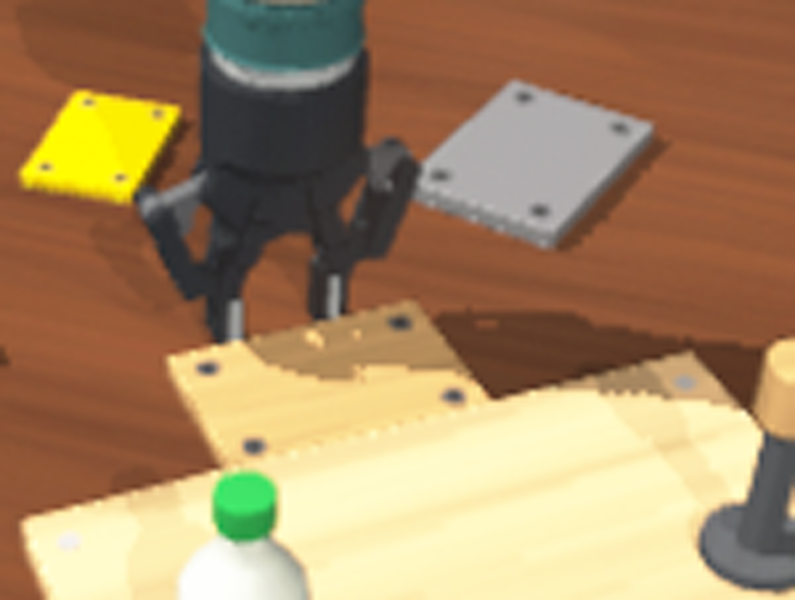

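The panel is butted against the board's front edge (its far side runs along the edge from about (225,465) to (490,400) in the crop). Next I follow the arc while keeping pressure on the near side.

```bash
python3 -m handwheel '0 -0.2 0 0 0 0 0;0 -0.2 0 0 0 0 0;0 -0.17 0 -0.4 0 0 0;0 -0.13 0 -0.75 0 0 0;0 -0.12 0 -1.1 0 0 0;0 -0.12 0 -1.5 0 0 0;0 -0.12 0 -1.5 0 0 0'|sed -n '4p'; python3 go.py
```

```text
wrist_force: [-3.5, -5.1, -0.3]
t 9.87 tcp in board mm [-99.7  -6.8  -7.8] tool x,z in board [-1.     0.002  0.005] [-0.005  0.    -1.   ] F board [-6.  -1.6 -0.3] open 0.0428
```

```bash
cat > tilt.py <<'E'
from h import *
b=np.load("board.npz");o,B=b["o"],b["B"]
im,K,rv,tv=cam("scene")
hsv=cv2.cvtColor(im,cv2.COLOR_RGB2HSV).astype(int)
def seg(a): # fraction wood-coloured along predicted panel right-side line (board y=-72) for angle a
    s,c=np.sin(a),np.cos(a); u=np.linspace(8,82,40)
    X=np.array([[-12*s-d*c+12*s, YE, d*s+12*c] for d in u])/1000
    W=np.c_[o+X[:,:2]@B,X[:,2]]; p=cv2.projectPoints(W,rv,tv,K,None)[0][:,0].round().astype(int)
    h=hsv[p[:,1],p[:,0]]; return np.mean((h[:,2]>150)&(h[:,1]<150))
for YE in(-58,-66,-74,-80):
    print(YE,[round(float(seg(np.radians(a))),2) for a in range(0,100,10)])
E
python3 tilt.py
```

```text
-58 [0.95, 0.9, 0.78, 0.78, 0.78, 0.75, 0.82, 0.88, 0.88, 0.93]
-66 [1.0, 1.0, 0.97, 0.9, 0.75, 0.8, 0.93, 0.97, 1.0, 0.95]
-74 [0.12, 0.9, 0.97, 0.9, 0.88, 0.85, 0.88, 0.9, 0.9, 0.97]
-80 [0.0, 0.0, 0.0, 0.3, 0.5, 0.55, 0.65, 0.78, 0.75, 0.88]
```

Run:
```python
from h import *
im,K,rv,tv=cam("scene"); im2=cam("wrist")[0]
a=cv2.resize(im[160:250,280:380],(400,360),interpolation=2); w=cv2.resize(im2[160:400,160:480],(400,360))
save(np.hstack([a,w]),"s6.png")
```

```text
(no output)
```

View pics/s6.png

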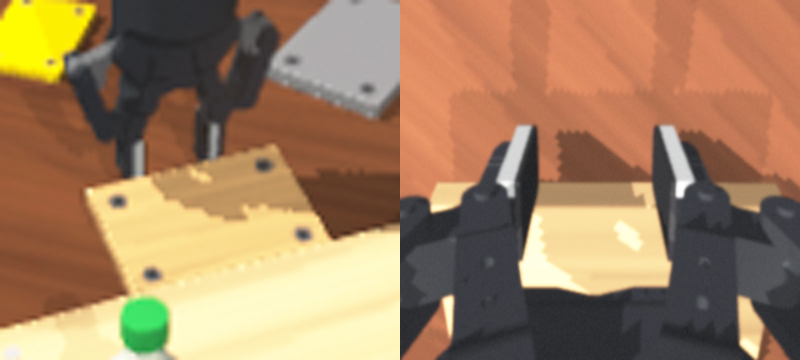

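The near side has risen: the shaded near face and the shadow under it are visible in the wrist half, at row ~195. I continue the arc.

```bash
python3 -m handwheel '0 -0.03 0 -0.4 0 0 0;0 -0.07 0 -0.75 0 0 0;0 -0.12 0 -1.1 0 0 0;0 -0.19 0 -1.45 0 0 0;0 -0.28 0 -1.8 0 0 0;0 -0.38 0 -2.15 0 0 0;0 -0.38 0 -2.15 0 0 0'|sed -n '4p'; python3 go.py
```

```text
wrist_force: [-4.2, -4.1, 1.5]
t 10.6 tcp in board mm [-95.5  -6.8  13.9] tool x,z in board [-1.     0.002  0.005] [-0.005  0.001 -1.   ] F board [-5.9 -0.5  1.5] open 0.0427
```

```bash
python3 -m handwheel '0 -0.13 0 -0.33 0 0 0;0 -0.26 0 -0.66 0 0 0;0 -0.41 0 -1.0 0 0 0;0 -0.57 0 -1.3 0 0 0;0 -0.76 0 -1.6 0 0 0;0 -0.95 0 -1.89 0 0 0;0 -0.95 0 -1.89 0 0 0'|sed -n '4p'; python3 go.py
```

```text
wrist_force: [-5.8, -5.1, 3.6]
t 11.18 tcp in board mm [-86.6  -6.9  33.1] tool x,z in board [-1.     0.002  0.006] [-0.006  0.    -1.   ] F board [-7.8 -0.2  3.6] open 0.0426
```

```bash
python3 -m handwheel '0 -0.2 0 -0.28 0 0 0;0 -0.42 0 -0.55 0 0 0;0 -0.65 0 -0.81 0 0 0;0 -0.9 0 -1.06 0 0 0;0 -1.16 0 -1.29 0 0 0;0 -1.44 0 -1.51 0 0 0;0 -1.72 0 -1.72 0 0 0;0 -2.01 0 -1.92 0 0 0'|sed -n '4p'; python3 go.py
```

```text
wrist_force: [-5.7, -4.0, 7.7]
t 11.85 tcp in board mm [-64.7  -7.   52.9] tool x,z in board [-1.     0.001  0.003] [-0.003  0.    -1.   ] F board [-7.   0.6  7.7] open 0.0425
```

```bash
python3 -m handwheel '0 -0.31 0 -0.18 0 0 0;0 -0.62 0 -0.34 0 0 0;0 -0.95 0 -0.5 0 0 0;0 -1.28 0 -0.63 0 0 0;0 -1.62 0 -0.75 0 0 0;0 -1.97 0 -0.85 0 0 0;0 -1.97 0 -0.85 0 0 0'|sed -n '4p'; python3 go.py
```

```text
wrist_force: [-6.0, 0.2, 12.0]
t 12.43 tcp in board mm [-42.1  -7.7  63.4] tool x,z in board [-1.     0.    -0.003] [ 0.003 -0.001 -1.   ] F board [-4.4  4.  12. ] open 0.0423
```

```bash
python3 -m handwheel '0 -0.4 0 -0.15 0 0 0;0 -0.8 0 -0.25 0 0 0;0 -1.2 0 -0.35 0 0 0;0 -1.6 0 -0.4 0 0 0;0 -2.0 0 -0.4 0 0 0;0 -2.4 0 -0.4 0 0 0;0 -2.9 0 -0.4 0 0 0'|sed -n '4p'; python3 go.py
```

```text
wrist_force: [-3.6, -0.1, 12.4]
t 13.02 tcp in board mm [-12.   -7.9  67.2] tool x,z in board [-1.     0.    -0.006] [ 0.006 -0.001 -1.   ] F board [-2.8  2.2 12.4] open 0.0429
```

```bash
python3 -m handwheel '0 -0.4 0 0 0 0 0;0 -0.8 0 0 0 0 0;0 -1.2 0 0 0 0 0;0 -1.6 0 0 0 0 0;0 -2.0 0 0 0 0 0'|sed -n '4p'; python3 go.py; python3 -m handwheel '0 -0.4 0 0 0 0 0;0 -0.8 0 0 0 0 0;0 -1.0 0 0 0 0 0;0 -1.0 0 0 0 0 0'|sed -n '4p'; python3 go.py
```

```text
wrist_force: [0.4, -0.2, 2.7]
t 13.43 tcp in board mm [ 8.  -8.2 66.6] tool x,z in board [-1.     0.    -0.005] [ 0.005 -0.002 -1.   ] F board [ 0.1 -0.4  2.7] open 0.0426
wrist_force: [0.4, -0.4, 0.8]
t 13.77 tcp in board mm [15.2 -7.  63.9] tool x,z in board [-1.     0.     0.001] [-0.001  0.001 -1.   ] F board [ 0.  -0.6  0.8] open 0.0429
```

```bash
python3 -m handwheel '0 0 0 -4 0 0 0;0 4 0 -8 0 0 0;0 8 0 -10 0 0 0;0 12 0 -10 0 0 0;0 16 0 -10 0 0 0;0 20 0 -10 0 0 0;0 20 0 -10 0 0 0;0 20 0 -10 0 0 0'|sed -n '4p'; python3 go.py
python3 - <<'E'
from h import *
im,K,rv,tv=cam("scene"); im2,K2,r2,t2=cam("top");np.savez("top1.npz",im=im2,K=K2,rv=r2,tv=t2)
a=cv2.resize(im[160:310,240:440],(400,300),interpolation=2); w=cv2.resize(im2[100:250,200:400],(400,300),interpolation=2)
save(np.hstack([a,w]),"s7.png")
E
```

```text
wrist_force: [-0.1, 0.2, 0.4]
t 14.43 tcp in board mm [-188.1   -6.1  164. ] tool x,z in board [-1.     0.004  0.002] [-0.002  0.002 -1.   ] F board [0.1 0.2 0.4] open 0.0428
```

View pics/s7.png

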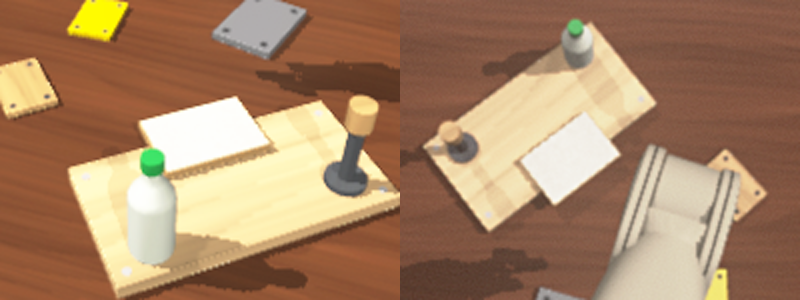

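The panel lies white face up on the board, slightly overhanging the front edge, with the bystanders in place. I check its centre before handing in.

Run:
```python
from h import *
b=np.load("board.npz");o,B=b["o"],b["B"]
d=np.load("top1.npz"); im,K,rv,tv=[d[k] for k in("im","K","rv","tv")]
h=cv2.cvtColor(im,cv2.COLOR_RGB2HSV); m=((h[...,1]<50)&(h[...,2]>170)).astype(np.uint8); m[:150]=0;m[205:]=0;m[:,:255]=0;m[:,312:]=0
c=max(cv2.findContours(m,0,2)[0],key=cv2.contourArea)
w=(ray(c[:,0]+0.,K,rv,tv,.03)[:,:2]-o)@B.T*1000
print(cv2.minAreaRect(w.astype(np.float32)))
```

```text
((13.811206817626953, -3.4644927978515625), (127.67335510253906, 87.59860229492188), 89.66227722167969)
```

```bash
python3 -c "
from bench import *
print(hand_in())"
```

```text
the job is handed in; nothing more can be done
None
```

The panel was tipped over its far side and handed in at about 14.5 s. It lies flat on the board, white face up, its centre about 14 mm inside the front edge (5 mm needed) and about 3 mm off the middle, with nothing else seen to have moved; the hand-in returned no verdict.

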